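# Show the next step of the starch test

### The arm

A 6-joint arm with a two-finger parallel gripper is mounted at the origin on the work surface. World frame = base frame: x ahead of the robot, y to its left, z up, the work surface at z = 0. Lengths are in m, angles in rad, forces in N, time in s.
With the tool pointing down it reaches from about 0.3 to 0.875 m from the base axis. Payload 6.4 kg.
Tool frame: the origin (TCP) lies midway between the tips of the shut fingers; the grasp point (between the pads) lies pinch_z behind it (pinch_z is the distance from the TCP to the grasp point, in m); x points along the fingers, z is the direction in which the jaws open and shut, and the axes are right-handed (so a half turn about x gives the same grasp; the last joint's range is limited). The gripper opens to 85 mm and grips with 20 to 120 N. Pads are 22 mm wide; open, the fingers measure 114 mm over their backs; the gripper's body (76 mm by 85 mm) begins 54 mm behind the grasp point. The pads swing forward as they close: fully open they stand 13 mm farther back than shut.
Start: joints at [-1.525, 0.181, 1.607, -0, 1.354, -0.206], TCP at [0.143, -0.557, 0.231] pointing down, gripper open.
Joint ranges: [-2.99, 2.99], [-0.89, 2.07], [0.3, 2.58], [-1.14, 4.28], [0, 2.63], [-3.12, 3.12]. Speed limits (rad/s): [2.57, 2.57, 3.01, 3.14, 3.14, 3.14].

### API

Orientations are given as [roll, pitch, yaw] about the fixed x, y, z axes, in that order (R = Rz(yaw) Ry(pitch) Rx(roll)).
In Python, from plant import get_obs, grab_frame, camera_model, finish_job, spot_in, mark_of, pinch_z gives the robot as it stands.
- The arm moves only by the tool arm_command, never from a script. Its argument "plan" is a list of rows, each an object of numbers: "tx", "ty", "tz": the shift along the tool's x, y, z in units of 30 mm (1.0 is 30 mm); "rx", "ry", "rz": the turn, a rotation vector about the tool's x, y, z in degrees; "claw": the finger opening in mm, from 0 to 85.4. In form: [{"tx": .., "ty": .., "tz": .., "rx": .., "ry": .., "rz": .., "claw": ..}, ...]. A call has exactly 10 rows; each row shifts and turns the pose as measured when the row begins, along the tool's axes as they then stand; what a row does not reach is not made up. A row lasts 1/10 s, in which the tool goes at most 50 mm and 8.59 degrees, less where a joint would pass 70% of its speed; a pose out of reach is approached as far as the arm can. A call is refused whole if a number of a shift passes 1 or a number of a turn 8.59, either way. A call with a gripper value outside its range is refused whole. The fingers move at their own pace and stop on an object; the grip force is fixed at half the most. Time passes only in rows, so rows that do not move let the fingers close, or fill a call up. It gives the time, the measured TCP pose, the force and the opening at its end, in the units of the state.
- get_obs(): the state, without advancing time (a new reading comes with each control period).
- grab_frame(name): name is "scene" or "top" or "wrist"; returns (picture, depth): 420x560x3 uint8, blue, green, red; 420x560 float32, m along the optical axis (not along the pixel's ray), 0 where there is no reading.
- camera_model(name): a dict with "vertical_fov" (degrees; the focal length in pixels is half the picture's height over the tangent of half this angle, whatever the lens; pixels are square), "cx", "cy" (the principal point, pixels), "pose" (4x4, takes a point from camera to world coordinates). Camera axes: x right, y up, looking along -z (the intrinsics and any distortion apply to the point x, -y, -z); pixel columns grow to the right and rows downward; lengths in m; the calibration is good to about 2 mm. The wrist camera is an equidistant fisheye: a pixel r from the principal point sees the ray r / f radians off the axis. A picture is of the moment at which its call begins: read the wrist's pose just before it. camera_model takes no time and is no camera call; for the wrist camera it gives the pose at the moment of the call.
- finish_job(): hands the job in, once; it reports no verdict.
Trained networks look in the newest picture that a camera, given by its name, has taken for a name from the list of things; names that differ only in an ending like _2 or _b are one class to them, and where a whole thing is asked for, a point or a joint stands for the part that bears it (a point fixed in the world has none). Each returns a list of dicts, best first, with "score" (0 to 1); they miss things now and then, are a little off and sometimes report something else, mostly with a low value. They report only what shows in the picture. A call takes as long as a camera call. They do not tell look-alikes from the thing itself.
- spot_in(target, camera): "box" ([left, top, right, bottom] in pixels, round what is visible of it).
- mark_of(target, camera): "location" ([column, row] in pixels: a listed point, or the origin of a listed thing).
The state is a dict: "t": time; "joints": joint angles; "joint_velocities": joint speeds; "joint_efforts": joint torques, N m; "ee_pos": TCP position; "orientation": TCP orientation; "force": force on the tool from outside, world axes, zero at the start; "ft_torque": the same for the moment, N m; "finger_gap": finger opening in m.
Only numpy, scipy, OpenCV 4.12 (cv2) and the standard library are available. Lean on these libraries where they do the work, as an engineer would, in place of code of your own. Each camera call takes 0.05 s, during which the arm holds its last target.

### The job

Show the student at the bench how to do the starch test: point at the tallest of the dropper bottles, which holds the iodine, by keeping the fingertips still a few centimetres straight above the tip of its teat for two seconds. Then point in the same way, for two seconds, at the half-moon slice of potato in its dish, where the drops go. Do not bring the fingertips down close over any of the other bottles or potato pieces, touch and move nothing at all, and finish still pointing at the slice.

Things in the scene. Friction and masses are not known exactly. Their poses are not given: they have to be found in the camera images.
- tall_bottle_top (a point): A dropper bottle of amber glass with a black collar and a red rubber teat, standing upright, loose: the tallest and slim one, 150 mm high, body 42 mm across. The point is the tip of the teat (the very top of the bottle, on its axis; the teat is 14 mm across there); z up.
- wide_bottle_top (a point): A dropper bottle of amber glass with a black collar and a red rubber teat, standing upright, loose: the squat wide one, 106 mm high, body 62 mm across. The point is the tip of its teat; z up.
- small_bottle_top (a point): A dropper bottle of amber glass with a black collar and a red rubber teat, standing upright, loose: the small one, 88 mm high, body 34 mm across. The point is the tip of its teat; z up.
- halfmoon_dish_piece (a point): An open round glass dish, 100 mm across and 16 mm high, lying flat on the work surface, loose, any yaw, that holds one pale piece of raw potato: a half-moon slice (half of a disc of radius 38 mm, 7 mm thick, brown peel round the arc). The point is on the top face of the slice, at its middle and on the axis of the dish, 9 mm above the work surface (7 mm below the dish's rim); z up. The straight cut faces -x of this frame.
- round_dish_piece (a point): An open round glass dish, 100 mm across and 16 mm high, lying flat on the work surface, loose, any yaw, that holds one pale piece of raw potato: a full round slice 60 mm across and 7 mm thick. The point is the middle of the slice's top face, 9 mm above the work surface; z up.
- stick_dish_piece (a point): An open round glass dish, 100 mm across and 16 mm high, lying flat on the work surface, loose, any yaw, that holds one pale piece of raw potato: a straight stick 70 mm long, 12 mm wide and 11 mm high, along x of this frame. The point is the middle of the stick's top face, 13 mm above the work surface; z up.
- beaker: A small glass beaker 56 mm across and 70 mm high, loose, with a plastic transfer pipette leaning in it up to 110 mm high. Leave it alone. Origin: centre of its underside. (Also to keep clear of: a basin, slide box, tube rack and wash bottle along the back of the bench, at most 191 mm high; a 72 mm stack of dishes on the left; a 370 mm high microscope on the right.)
- forceps: Steel forceps 124 mm long, lying flat along their x axis, 8 mm high, loose. Leave them alone. Origin: centre of the underside.
- potato_tile: A white tile 110 mm square and 6 mm thick with the remaining half potato on it, cut face up, 65 mm across; 35 mm high in all, loose, left of the work. Leave it alone. Origin: centre of the tile's underside.
Mind the look-alikes: they are no part of the job. Leave any green or yellow look-alike of the part that bears halfmoon_dish_piece alone.

How it is judged:
On the way, in this order (a step that is already met when the one before it is completed fails the run):
1. the fingertips dwell straight above the teat of the tallest dropper bottle (horizontal distance between the grasp point and tall_bottle_top below 0.025 m and z of the grasp point in the frame of tall_bottle_top between 0.012 and 0.09 m), for 1.5 s.
2. the fingertips dwell straight above the half-moon slice (horizontal distance between the grasp point and halfmoon_dish_piece below 0.025 m and z of the grasp point in the frame of halfmoon_dish_piece between 0.012 and 0.09 m), for 1.5 s.
At the end, for the whole second after the job is handed in: The robot still points at the half-moon slice: the point between its finger pads is within 25 mm of the slice's middle seen from above and 12 to 90 mm above its top face, and every bottle, dish and bystander stands where it stood at the start (within 6 mm), untouched (all of step 2 and not (distance of any of tall_bottle_top, halfmoon_dish_piece, wide_bottle_top, small_bottle_top, round_dish_piece, stick_dish_piece, beaker, forceps, potato_tile from where it was at the start of the episode above 0.006 m)).
It fails at once if the robot touched something (contact force between any of the fingers, the arm and anything else above 0.5 N).
It fails at once if a bottle, a dish or a bystander was moved, lifted or tipped (distance of any of tall_bottle_top, halfmoon_dish_piece, wide_bottle_top, small_bottle_top, round_dish_piece, stick_dish_piece, beaker, forceps, potato_tile from where it was at the start of the episode above 0.006 m).
It fails at once if the fingertips were brought down close over another bottle or potato piece, pointing at the wrong thing ((horizontal distance between the grasp point and wide_bottle_top below 0.02 m and z of the grasp point in the frame of wide_bottle_top below 0.06 m) or (horizontal distance between the grasp point and small_bottle_top below 0.02 m and z of the grasp point in the frame of small_bottle_top below 0.06 m) or (horizontal distance between the grasp point and round_dish_piece below 0.02 m and z of the grasp point in the frame of round_dish_piece below 0.06 m) or (horizontal distance between the grasp point and stick_dish_piece below 0.02 m and z of the grasp point in the frame of stick_dish_piece below 0.06 m)).
It also fails if it takes over 43 s, if anything falls off the work surface, if the arm or the gripper's body presses on something with over 40 N, if the wrist force passes 120 N, or if a joint passes its speed limit or range.

## Working session

There is one attempt and no reset: what is moved stays moved. The work goes in short steps, Python scripts to look and compute and a tool call to move; the robot and the scene stay as the last step left them, time stands still between calls to the robot, and variables do not carry over. Pictures are saved under pics/ and viewed, and the job is handed in when it is done.

Besides the shell and the picture viewer there is one more tool, called by a JSON object that holds its "fn" and its "kwargs", one argument or row to a line. arm_command: Moves the arm, as the interface text tells. Its arguments: {"type":"object","properties":{"plan":{"type":"array","items":{"type":"object","properties":{"tx":{"type":"number"},"ty":{"type":"number"},"tz":{"type":"number"},"rx":{"type":"number"},"ry":{"type":"number"},"rz":{"type":"number"},"claw":{"type":"number"}}}}},"required":["plan"]}

```bash
mkdir -p pics; ls; python3 - <<'E'
from plant import *
import cv2,json
print(get_obs()); print(pinch_z if not callable(pinch_z) else pinch_z())
for c in ("scene","top"):
    p,d=grab_frame(c); cv2.imwrite(f"pics/{c}0.png",p)
    m=camera_model(c); print(c,m)
    for n in ("tall_bottle_top","wide_bottle_top","small_bottle_top","halfmoon_dish_piece","round_dish_piece","stick_dish_piece"):
        print(n,[(round(float(r["score"]),2),[round(float(v)) for v in r["location"]]) for r in mark_of(n,c)[:4]])
E
```

```text
pics
{'t': 0.0, 'joints': array([-1.52527786e+00,  1.81567500e-01,  1.60797820e+00,  4.27449751e-05,
        1.35380922e+00, -2.06313093e-01]), 'joint_velocities': array([-5.01698709e-04,  9.23743779e-05,  8.54242843e-04,  5.78295238e-04,
        1.44221668e-03, -5.78425602e-04]), 'joint_efforts': array([ 2.91503568e-05, -4.44864142e+01, -3.51340842e+01, -2.43587328e-04,
        9.02597472e-03,  2.89404852e-05]), 'ee_pos': array([ 0.14327518, -0.55630625,  0.23038368]), 'orientation': array([2.91160631, 1.56903357, 1.5926323 ]), 'force': array([0.56669279, 0.27576509, 0.21470328]), 'ft_torque': array([-0.00987151, -0.01102875,  0.02305325]), 'finger_gap': 0.08526740921397226}
0.0187
scene {'vertical_fov': 42.10789696482699, 'cx': 278.8215483189918, 'cy': 209.5023877077624, 'pose': array([[ 0.83295678, -0.30341329,  0.46273467,  1.10402289],
       [ 0.55315587,  0.47804467, -0.68226966, -0.77467037],
       [-0.01419816,  0.82426554,  0.56602539,  0.88467022],
       [ 0.        ,  0.        ,  0.        ,  1.        ]])}
tall_bottle_top [(0.76, [299, 248])]
wide_bottle_top [(0.74, [
[... 158 characters left out ...]
27, 269])]
stick_dish_piece [(0.88, [248, 340])]
top {'vertical_fov': 46.04595001424165, 'cx': 284.881851930917, 'cy': 215.75881991789902, 'pose': array([[ 0.01444103,  0.98603476, -0.16591236,  0.24366099],
       [-0.9998583 ,  0.01567582,  0.0061353 ,  0.17465253],
       [ 0.00865043,  0.16580025,  0.98612142,  1.50067835],
       [ 0.        ,  0.        ,  0.        ,  1.        ]])}
tall_bottle_top [(0.58, [341, 164])]
wide_bottle_top [(0.78, [263, 235])]
small_bottle_top [(0.46, [437, 229])]
halfmoon_dish_piece [(0.74, [194, 258]), (0.73, [265, 288]), (0.72, [137, 195]), (0.57, [262, 183])]
round_dish_piece [(0.61, [338, 240])]
stick_dish_piece [(0.9, [394, 185]), (0.49, [295, 227])]
```

View pics/scene0.png

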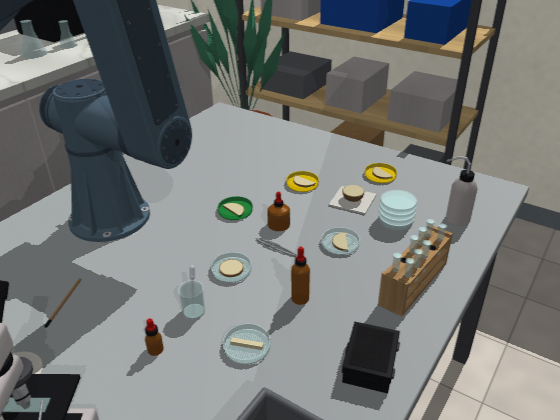

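View pics/top0.png

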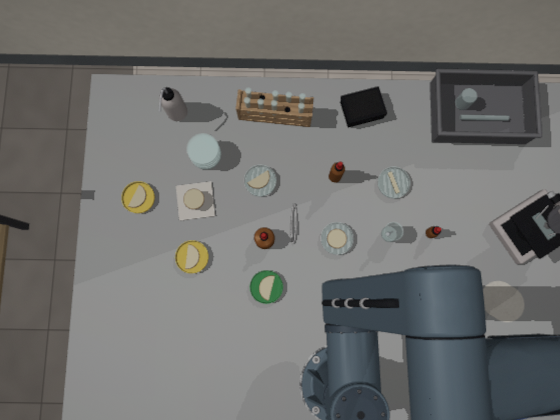

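Half-moon candidates in the top picture are the clear dish (260,181), green (266,288), and yellow (192,258) and (138,198). The clear one fits the description. Tall bottle candidates are (338,167), the wide one (264,238) and the small one (435,231). I'll check both choices in close crops and triangulate.

```bash
cat > h.py <<'E'
import numpy as np,cv2
from plant import *
def ray(m,px):
    f=210/np.tan(np.radians(m["vertical_fov"]/2)); P=m["pose"]
    d=P[:3,:3]@np.array([(px[0]-m["cx"])/f,-(px[1]-m["cy"])/f,-1]); return P[:3,3],d
def atz(m,px,z):
    o,d=ray(m,px); return o+d*(z-o[2])/d[2]
def tri(ps):
    A=np.zeros((3,3));b=np.zeros(3)
    for m,p in ps:
        o,d=ray(m,p);d=d/np.linalg.norm(d);M=np.eye(3)-np.outer(d,d);A+=M;b+=M@o
    return np.linalg.solve(A,b)
E
python3 - <<'E'
from h import *
np.set_printoptions(precision=4,suppress=True)
S,T=camera_model("scene"),camera_model("top")
s=cv2.imread("pics/scene0.png");t=cv2.imread("pics/top0.png")
c=lambda im,x,y:cv2.resize(im[y-35:y+35,x-45:x+45],None,fx=4.4,fy=4.2,interpolation=cv2.INTER_CUBIC)
cv2.imwrite("pics/crop.png",np.vstack([np.hstack([c(s,300,265),c(s,340,241)]),np.hstack([c(t,338,172),c(t,262,183)])]))
for n,a,b,z in (("tall",(299,248),(341,164),.15),("wide",(280,191),(263,235),.106),("small",(146,322),(437,229),.088),("half",(340,241),(262,183),.009),("round",(227,269),(338,240),.009),("stick",(248,340),(394,185),.013)):
    print(n,tri([(S,a),(T,b)]),atz(S,a,z),atz(T,b,z))
for n,a in (("beaker",(392,238)),("forc",(295,224)),("green",(266,288)),("rack",(275,110)),("stack",(204,152)),("slide",(363,107))): print(n,atz(T,a,.03))
E
```

```text
tall [0.6217 0.0104 0.1512] [0.6213 0.0121 0.15  ] [0.6216 0.0099 0.15  ]
wide [0.4239 0.2293 0.1106] [0.4221 0.2378 0.106 ] [0.4219 0.2274 0.106 ]
small [ 0.4473 -0.28    0.0824] [ 0.4483 -0.2864  0.088 ] [ 0.4495 -0.2748  0.088 ]
half [0.6003 0.2405 0.0097] [0.6033 0.2455 0.009 ] [0.5963 0.2377 0.009 ]
round [0.4219 0.0017 0.0059] [ 0.4234 -0.002   0.009 ] [0.4225 0.0029 0.009 ]
stick [ 0.6002 -0.1661  0.0142] [ 0.6041 -0.1611  0.013 ] [ 0.5957 -0.1705  0.013 ]
beaker [ 0.4285 -0.1569  0.03  ]
forc [0.4664 0.1347 0.03  ]
green [0.2745 0.218  0.03  ]
rack [0.8262 0.2013 0.03  ]
stack [0.6863 0.4175 0.03  ]
slide [ 0.8411 -0.0746  0.03  ]
```

View pics/crop.png

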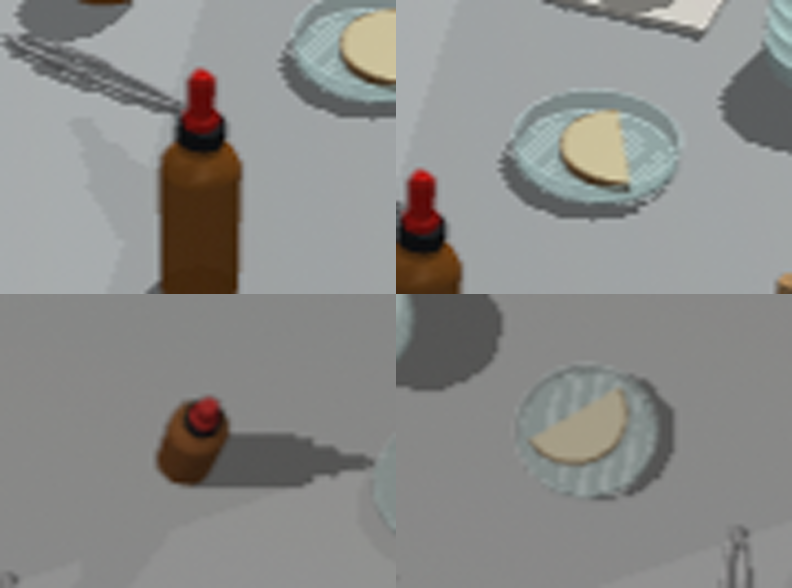

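Both crops confirm the choices: slim tall bottle at scene (301,247), half-moon in the clear dish at scene (340,241). Next I'll measure the microscope's extent and the tool axes.

```bash
python3 - <<'E'
from h import *
from scipy.spatial.transform import Rotation as Ro
np.set_printoptions(precision=3,suppress=True)
p,d=grab_frame("top");T=camera_model("top")
f=210/np.tan(np.radians(T["vertical_fov"]/2))
v,u=np.mgrid[:420,:560]
X=np.stack([(u-T["cx"])/f*d,-(v-T["cy"])/f*d,-d],-1)@T["pose"][:3,:3].T+T["pose"][:3,3]
m=(d>0)&(u>485)&(v>180)&(v<275)
for lo in (.03,.15,.25):
    q=X[m&(X[...,2]>lo)]; print("micro",lo,len(q),q.min(0),q.max(0))
m=(d>0)&(u>225)&(u<330)&(v>80)&(v<135)&(X[...,2]>.03); print("rack",X[m].min(0),X[m].max(0))
o=get_obs(); R=Ro.from_euler("xyz",o["orientation"]).as_matrix(); print(R,o["ee_pos"])
for n,px in (("tall",(340.3,163.4)),):print(atz(T,px,.15))
print("half",atz(T,(260.6,180.9),.012))
E
```

```text
micro 0.03 3303 [ 0.359 -0.633  0.03 ] [ 0.586 -0.457  0.249]
micro 0.15 314 [ 0.426 -0.568  0.153] [ 0.505 -0.521  0.249]Traceback (most recent call last):
  File "<stdin>", line 10, in <module>
    return umr_minimum(a, axis, None, out, keepdims, initial, where)
ValueError: zero-size array to reduction operation minimum which has no identity
```

```bash
python3 - <<'E'
from h import *
from scipy.spatial.transform import Rotation as Ro
np.set_printoptions(precision=3,suppress=True)
T=camera_model("top")
o=get_obs(); R=Ro.from_euler("xyz",o["orientation"]).as_matrix(); print(R,o["ee_pos"],o["t"])
for n,px,z in (("tall",(340.3,163.4),.15),("half",(260.6,180.9),.012)):print(n,atz(T,px,z))
# step 1: up to z .33 and to waypoint (.22,-.33)
w=np.array([.22,-.33,.32]); print("tool shift /30mm",R.T@(w-o["ee_pos"])/.03)
E
```

```text
[[-0.     0.968  0.249]
 [-0.     0.249 -0.968]
 [-1.    -0.     0.   ]] [ 0.143 -0.557  0.231] 0.75
tall [0.623 0.012 0.15 ]
half [0.602 0.242 0.012]
tool shift /30mm [-2.956  4.361 -6.688]
```

{"fn": "arm_command", "kwargs": {
  "plan": [
    {"tx":-0.5,"ty":0.2,"tz":-0.5,"claw":0},
    {"tx":-0.5,"ty":0.4,"tz":-0.7,"claw":0},
    {"tx":-0.5,"ty":0.4,"tz":-0.7,"claw":0},
    {"tx":-0.5,"ty":0.4,"tz":-0.7,"claw":0},
    {"tx":-0.5,"ty":0.4,"tz":-0.7,"claw":0},
    {"tx":-0.4,"ty":0.4,"tz":-0.7,"claw":0},
    {"tx":-0.2,"ty":0.4,"tz":-0.7,"claw":0},
    {"tx":0,"ty":0.5,"tz":-0.7,"claw":0},
    {"tx":0,"ty":0.5,"tz":-0.7,"claw":0},
    {"tx":0,"ty":0.5,"tz":-0.6,"claw":0}
  ]
}}

```text
$.plan[0]: bad value
```

{"fn": "arm_command", "kwargs": {
  "plan": [
    {"tx":-0.5,"ty":0.2,"tz":-0.5,"rx":0,"ry":0,"rz":0,"claw":0},
    {"tx":-0.5,"ty":0.4,"tz":-0.7,"rx":0,"ry":0,"rz":0,"claw":0},
    {"tx":-0.5,"ty":0.4,"tz":-0.7,"rx":0,"ry":0,"rz":0,"claw":0},
    {"tx":-0.5,"ty":0.4,"tz":-0.7,"rx":0,"ry":0,"rz":0,"claw":0},
    {"tx":-0.5,"ty":0.4,"tz":-0.7,"rx":0,"ry":0,"rz":0,"claw":0},
    {"tx":-0.4,"ty":0.4,"tz":-0.7,"rx":0,"ry":0,"rz":0,"claw":0},
    {"tx":-0.2,"ty":0.4,"tz":-0.7,"rx":0,"ry":0,"rz":0,"claw":0},
    {"tx":0,"ty":0.5,"tz":-0.7,"rx":0,"ry":0,"rz":0,"claw":0},
    {"tx":0,"ty":0.5,"tz":-0.7,"rx":0,"ry":0,"rz":0,"claw":0},
    {"tx":0,"ty":0.5,"tz":-0.6,"rx":0,"ry":0,"rz":0,"claw":0}
  ]
}}

```text
t: 1.75
ee_pos: [0.2132, -0.3253, 0.3283]
orientation: [0.249, 1.569, -1.075]
force: [1.1, 0.2, -0.9]
finger_gap: 0.0001
```

{"fn": "arm_command", "kwargs": {
  "plan": [
    {"tx":0,"ty":0.8,"tz":-0.38,"rx":0,"ry":0,"rz":0,"claw":0},
    {"tx":0,"ty":0.8,"tz":-0.38,"rx":0,"ry":0,"rz":0,"claw":0},
    {"tx":0,"ty":0.8,"tz":-0.38,"rx":0,"ry":0,"rz":0,"claw":0},
    {"tx":0,"ty":0.8,"tz":-0.38,"rx":0,"ry":0,"rz":0,"claw":0},
    {"tx":0,"ty":0.8,"tz":-0.38,"rx":0,"ry":0,"rz":0,"claw":0},
    {"tx":0,"ty":0.8,"tz":-0.38,"rx":0,"ry":0,"rz":0,"claw":0},
    {"tx":0,"ty":0.8,"tz":-0.38,"rx":0,"ry":0,"rz":0,"claw":0},
    {"tx":0,"ty":0.8,"tz":-0.38,"rx":0,"ry":0,"rz":0,"claw":0},
    {"tx":0,"ty":0.8,"tz":-0.38,"rx":0,"ry":0,"rz":0,"claw":0},
    {"tx":0,"ty":0.8,"tz":-0.38,"rx":0,"ry":0,"rz":0,"claw":0}
  ]
}}

```text
t: 2.75
ee_pos: [0.4248, -0.1479, 0.3307]
orientation: [0.314, 1.56, -1.012]
force: [-0.2, 0.0, -0.4]
finger_gap: -0.0001
```

```bash
cat > go.py <<'E'
import sys
from h import *
from scipy.spatial.transform import Rotation as Ro
np.set_printoptions(precision=4,suppress=True)
o=get_obs(); R=Ro.from_euler("xyz",o["orientation"]).as_matrix(); w=np.array([float(a) for a in sys.argv[1:4]])
print(R.round(3),"\n",o["t"],o["ee_pos"],"gp",o["ee_pos"]-R[:,0]*pinch_z,"units",R.T@(w-o["ee_pos"])/.03,o["force"],o["joints"])
E
python3 go.py .622 .011 .32
```

```text
[[ 0.006  0.97   0.242]
 [-0.009  0.242 -0.97 ]
 [-1.     0.003  0.011]] 
 2.75 [ 0.4248 -0.1479  0.3307] gp [ 0.4247 -0.1477  0.3494] units [ 0.3465  7.6584 -3.549 ] [-0.2201  0.0375 -0.3566] [-0.5966 -0.1875  1.7754 -0.0045  1.5435  0.7296]
```

{"fn": "arm_command", "kwargs": {
  "plan": [
    {"tx":0,"ty":0.8,"tz":-0.36,"rx":0,"ry":0,"rz":0,"claw":0},
    {"tx":0,"ty":0.8,"tz":-0.36,"rx":0,"ry":0,"rz":0,"claw":0},
    {"tx":0,"ty":0.8,"tz":-0.36,"rx":0,"ry":0,"rz":0,"claw":0},
    {"tx":0,"ty":0.8,"tz":-0.36,"rx":0,"ry":0,"rz":0,"claw":0},
    {"tx":0,"ty":0.8,"tz":-0.36,"rx":0,"ry":0,"rz":0,"claw":0},
    {"tx":0,"ty":0.8,"tz":-0.36,"rx":0,"ry":0,"rz":0,"claw":0},
    {"tx":0,"ty":0.8,"tz":-0.36,"rx":0,"ry":0,"rz":0,"claw":0},
    {"tx":0,"ty":0.8,"tz":-0.36,"rx":0,"ry":0,"rz":0,"claw":0},
    {"tx":0,"ty":0.7,"tz":-0.36,"rx":0,"ry":0,"rz":0,"claw":0},
    {"tx":0,"ty":0.4,"tz":-0.2,"rx":0,"ry":0,"rz":0,"claw":0}
  ]
}}

```text
t: 3.75
ee_pos: [0.6265, 0.0164, 0.3307]
orientation: [0.396, 1.558, -0.927]
force: [0.0, 0.1, -0.5]
finger_gap: 0.0
```

```bash
python3 go.py .622 .011 .188; python3 - <<'E'
from h import *
p,d=grab_frame("wrist");cv2.imwrite("pics/w1.png",p)
p,d=grab_frame("scene");cv2.imwrite("pics/s1.png",p)
E
```

```text
[[ 0.008  0.97   0.245]
 [-0.01   0.245 -0.969]
 [-1.     0.005  0.012]] 
 3.75 [0.6265 0.0164 0.3307] gp [0.6264 0.0166 0.3494] units [ 4.7568 -0.2141  0.0796] [ 0.0484  0.0693 -0.4889] [-0.1583  0.2291  1.3516 -0.009   1.5516  1.1652]
```

View pics/w1.png

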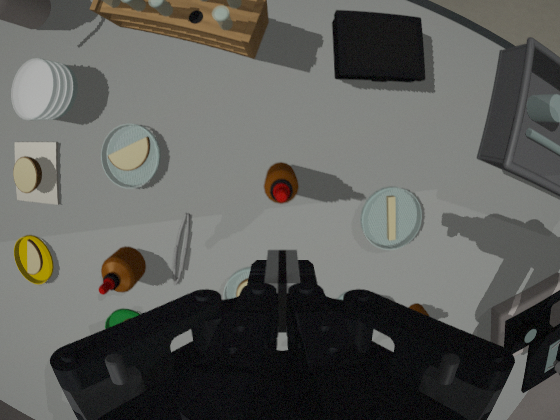

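View pics/s1.png

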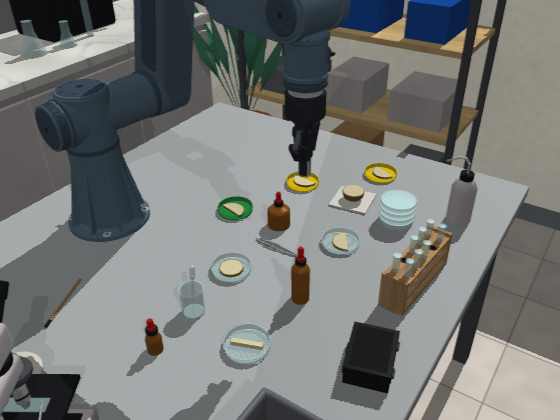

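The wrist picture shows the red teat at about (282,190) just ahead of the fingertips, and the clear half-moon dish at (131,156). I'll use it as a third measurement.

```bash
python3 - <<'E'
from h import *
m=camera_model("wrist");f=210/np.tan(np.radians(m["vertical_fov"]/2))
def w(px,z):
    a,b=px[0]-m["cx"],px[1]-m["cy"];r=np.hypot(a,b);th=r/f
    d=m["pose"][:3,:3]@np.array([np.sin(th)*a/r,-np.sin(th)*b/r,-np.cos(th)]);o=m["pose"][:3,3];return (o+d*(z-o[2])/d[2]).round(4)
print(w((282,190),.15),w((131,156),.014))
for n in("tall_bottle_top","halfmoon_dish_piece","wide_bottle_top","round_dish_piece"):
    print(n,[(round(float(r["score"]),2),[round(float(v)) for v in r["location"]],w(r["location"],{"t":.15,"h":.009,"w":.106,"r":.009}[n[0]])) for r in mark_of(n,"wrist")[:4]])
E
```

```text
[0.6296 0.0155 0.15  ] [0.6027 0.2429 0.014 ]
tall_bottle_top [(0.57, [281, 198], array([0.621 , 0.0145, 0.15  ]))]
halfmoon_dish_piece [(0.95, [30, 260], array([0.3586, 0.4561, 0.009 ])), (0.72, [128, 159], array([0.5965, 0.2491, 0.009 ])), (0.64, [132, 333], array([0.2747, 0.2149, 0.009 ])), (0.22, [100, 290], array([0.3493, 0.2837, 0.009 ]))]
wide_bottle_top [(0.96, [98, 290], array([0.4196, 0.2344, 0.106 ]))]
round_dish_piece [(0.92, [252, 295], array([0.4247, 0.0115, 0.009 ]))]
```

All three views agree within 5 mm: tall (0.623, 0.013), half-moon (0.602, 0.243). Descending.

{"fn": "arm_command", "kwargs": {
  "plan": [
    {"tx":0.5,"ty":-0.1,"tz":0.05,"rx":0,"ry":0,"rz":0,"claw":0},
    {"tx":0.5,"ty":-0.05,"tz":0.05,"rx":0,"ry":0,"rz":0,"claw":0},
    {"tx":0.5,"ty":0,"tz":0,"rx":0,"ry":0,"rz":0,"claw":0},
    {"tx":0.5,"ty":0,"tz":0,"rx":0,"ry":0,"rz":0,"claw":0},
    {"tx":0.5,"ty":0,"tz":0,"rx":0,"ry":0,"rz":0,"claw":0},
    {"tx":0.5,"ty":0,"tz":0,"rx":0,"ry":0,"rz":0,"claw":0},
    {"tx":0.5,"ty":0,"tz":0,"rx":0,"ry":0,"rz":0,"claw":0},
    {"tx":0.5,"ty":0,"tz":0,"rx":0,"ry":0,"rz":0,"claw":0},
    {"tx":0.4,"ty":0,"tz":0,"rx":0,"ry":0,"rz":0,"claw":0},
    {"tx":0.2,"ty":0,"tz":0,"rx":0,"ry":0,"rz":0,"claw":0}
  ]
}}

```text
t: 5.05
ee_pos: [0.6143, 0.0032, 0.1776]
orientation: [-0.221, 1.56, -1.554]
force: [0.4, -0.4, 0.1]
finger_gap: 0.0
```

```bash
python3 go.py .623 .013 .188; python3 - <<'E'
from h import *
p,d=grab_frame("scene");cv2.imwrite("pics/s2.png",cv2.resize(p[150:330,200:440],None,fx=3,fy=3))
E
```

```text
[[ 0.     0.972  0.236]
 [-0.011  0.236 -0.972]
 [-1.    -0.002  0.01 ]] 
 5.05 [0.6143 0.0032 0.1776] gp [0.6143 0.0034 0.1963] units [-0.3506  0.3566 -0.2459] [ 0.3806 -0.3961  0.0957] [-0.1822  0.3167  1.5532 -0.011   1.2695  1.1534]
```

View pics/s2.png

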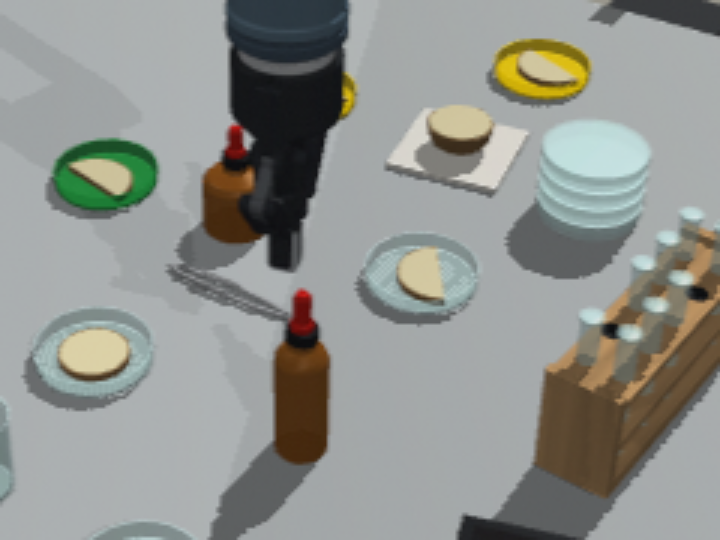

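The fingers are about 13 mm behind the teat, which matches the numbers. I'll correct that and hold.

{"fn": "arm_command", "kwargs": {
  "plan": [
    {"tx":-0.15,"ty":0.15,"tz":-0.1,"rx":0,"ry":0,"rz":0,"claw":0},
    {"tx":-0.15,"ty":0.15,"tz":-0.1,"rx":0,"ry":0,"rz":0,"claw":0},
    {"tx":0,"ty":0.05,"tz":-0.05,"rx":0,"ry":0,"rz":0,"claw":0},
    {"tx":0,"ty":0,"tz":0,"rx":0,"ry":0,"rz":0,"claw":0},
    {"tx":0,"ty":0,"tz":0,"rx":0,"ry":0,"rz":0,"claw":0},
    {"tx":0,"ty":0,"tz":0,"rx":0,"ry":0,"rz":0,"claw":0},
    {"tx":0,"ty":0,"tz":0,"rx":0,"ry":0,"rz":0,"claw":0},
    {"tx":0,"ty":0,"tz":0,"rx":0,"ry":0,"rz":0,"claw":0},
    {"tx":0,"ty":0,"tz":0,"rx":0,"ry":0,"rz":0,"claw":0},
    {"tx":0,"ty":0,"tz":0,"rx":0,"ry":0,"rz":0,"claw":0}
  ]
}}

```text
t: 6.1
ee_pos: [0.6249, 0.0139, 0.1897]
orientation: [0.124, 1.559, -1.208]
force: [0.2, 0.7, 0.1]
finger_gap: -0.0004
```

```bash
python3 go.py .623 .013 .188; python3 - <<'E'
from h import *
p,d=grab_frame("scene");cv2.imwrite("pics/s3.png",cv2.resize(p[150:330,200:440],None,fx=3,fy=3))
E
```

```text
[[ 0.004  0.972  0.236]
 [-0.011  0.236 -0.972]
 [-1.     0.002  0.012]] 
 6.1 [0.6249 0.0139 0.1897] gp [0.6248 0.0141 0.2084] units [ 0.0557 -0.0674  0.0124] [0.2489 0.7251 0.0983] [-0.162   0.3245  1.5174 -0.0109  1.2936  1.1731]
```

View pics/s3.png

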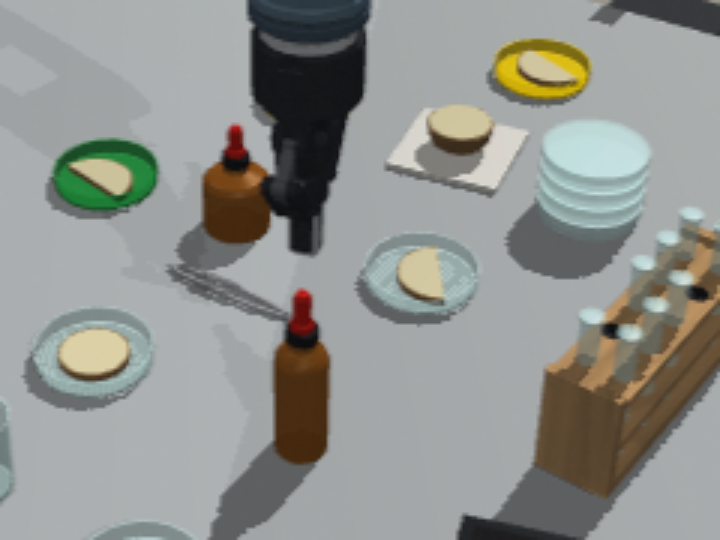

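The tips are now straight above the teat, with the grasp point 58 mm over it. Holding.

{"fn": "arm_command", "kwargs": {
  "plan": [
    {"tx":0,"ty":0,"tz":0,"rx":0,"ry":0,"rz":0,"claw":0},
    {"tx":0,"ty":0,"tz":0,"rx":0,"ry":0,"rz":0,"claw":0},
    {"tx":0,"ty":0,"tz":0,"rx":0,"ry":0,"rz":0,"claw":0},
    {"tx":0,"ty":0,"tz":0,"rx":0,"ry":0,"rz":0,"claw":0},
    {"tx":0,"ty":0,"tz":0,"rx":0,"ry":0,"rz":0,"claw":0},
    {"tx":0,"ty":0,"tz":0,"rx":0,"ry":0,"rz":0,"claw":0},
    {"tx":0,"ty":0,"tz":0,"rx":0,"ry":0,"rz":0,"claw":0},
    {"tx":0,"ty":0,"tz":0,"rx":0,"ry":0,"rz":0,"claw":0},
    {"tx":0,"ty":0,"tz":0,"rx":0,"ry":0,"rz":0,"claw":0},
    {"tx":0,"ty":0,"tz":0,"rx":0,"ry":0,"rz":0,"claw":0}
  ]
}}

```text
t: 7.15
ee_pos: [0.6248, 0.0138, 0.1895]
orientation: [0.099, 1.559, -1.233]
force: [0.3, -1.0, -0.0]
finger_gap: -0.0002
```

{"fn": "arm_command", "kwargs": {
  "plan": [
    {"tx":0,"ty":0,"tz":0,"rx":0,"ry":0,"rz":0,"claw":0},
    {"tx":0,"ty":0,"tz":0,"rx":0,"ry":0,"rz":0,"claw":0},
    {"tx":0,"ty":0,"tz":0,"rx":0,"ry":0,"rz":0,"claw":0},
    {"tx":0,"ty":0,"tz":0,"rx":0,"ry":0,"rz":0,"claw":0},
    {"tx":0,"ty":0,"tz":0,"rx":0,"ry":0,"rz":0,"claw":0},
    {"tx":0,"ty":0,"tz":0,"rx":0,"ry":0,"rz":0,"claw":0},
    {"tx":0,"ty":0,"tz":0,"rx":0,"ry":0,"rz":0,"claw":0},
    {"tx":0,"ty":0,"tz":0,"rx":0,"ry":0,"rz":0,"claw":0},
    {"tx":0,"ty":0,"tz":0,"rx":0,"ry":0,"rz":0,"claw":0},
    {"tx":0,"ty":0,"tz":0,"rx":0,"ry":0,"rz":0,"claw":0}
  ]
}}

```text
t: 8.15
ee_pos: [0.6248, 0.0138, 0.1895]
orientation: [0.099, 1.559, -1.233]
force: [0.2, -0.9, 0.3]
finger_gap: 0.0003
```

```bash
python3 go.py .602 .243 .25
```

```text
[[ 0.004  0.972  0.236]
 [-0.011  0.236 -0.972]
 [-1.     0.001  0.012]] 
 8.15 [0.6248 0.0138 0.1895] gp [0.6247 0.014  0.2082] units [-2.1061  1.0705 -7.5797] [ 0.161  -0.8503  0.2995] [-0.1622  0.3247  1.5176 -0.0109  1.2936  1.173 ]
```

Dwell is done (over 2.7 s). Rising first, then crossing to the half-moon.

{"fn": "arm_command", "kwargs": {
  "plan": [
    {"tx":-0.5,"ty":0,"tz":0,"rx":0,"ry":0,"rz":0,"claw":0},
    {"tx":-0.8,"ty":0,"tz":0,"rx":0,"ry":0,"rz":0,"claw":0},
    {"tx":-0.6,"ty":0.1,"tz":-0.5,"rx":0,"ry":0,"rz":0,"claw":0},
    {"tx":-0.2,"ty":0.1,"tz":-0.9,"rx":0,"ry":0,"rz":0,"claw":0},
    {"tx":0,"ty":0.15,"tz":-1,"rx":0,"ry":0,"rz":0,"claw":0},
    {"tx":0,"ty":0.15,"tz":-1,"rx":0,"ry":0,"rz":0,"claw":0},
    {"tx":0,"ty":0.15,"tz":-1,"rx":0,"ry":0,"rz":0,"claw":0},
    {"tx":0,"ty":0.15,"tz":-1,"rx":0,"ry":0,"rz":0,"claw":0},
    {"tx":0,"ty":0.15,"tz":-1,"rx":0,"ry":0,"rz":0,"claw":0},
    {"tx":0,"ty":0.1,"tz":-0.7,"rx":0,"ry":0,"rz":0,"claw":0}
  ]
}}

```text
t: 9.15
ee_pos: [0.6077, 0.2333, 0.2658]
orientation: [0.731, 1.552, -0.608]
force: [0.2, -0.3, 0.8]
finger_gap: 0.0003
```

```bash
python3 go.py .602 .243 .055
```

```text
[[ 0.016  0.973  0.23 ]
 [-0.011  0.23  -0.973]
 [-1.     0.013  0.014]] 
 9.15 [0.6077 0.2333 0.2658] gp [0.6074 0.2335 0.2845] units [ 7.0187 -0.2005 -0.459 ] [ 0.2127 -0.259   0.7749] [ 0.1913  0.3152  1.3733 -0.0138  1.4397  1.5321]
```

{"fn": "arm_command", "kwargs": {
  "plan": [
    {"tx":0.4,"ty":-0.1,"tz":-0.2,"rx":0,"ry":0,"rz":0,"claw":0},
    {"tx":0.6,"ty":0,"tz":-0.2,"rx":0,"ry":0,"rz":0,"claw":0},
    {"tx":0.6,"ty":0,"tz":-0.1,"rx":0,"ry":0,"rz":0,"claw":0},
    {"tx":0.6,"ty":0,"tz":0,"rx":0,"ry":0,"rz":0,"claw":0},
    {"tx":0.6,"ty":0,"tz":0,"rx":0,"ry":0,"rz":0,"claw":0},
    {"tx":0.6,"ty":0,"tz":0,"rx":0,"ry":0,"rz":0,"claw":0},
    {"tx":0.6,"ty":0,"tz":0,"rx":0,"ry":0,"rz":0,"claw":0},
    {"tx":0.5,"ty":0,"tz":0,"rx":0,"ry":0,"rz":0,"claw":0},
    {"tx":0.3,"ty":0,"tz":0,"rx":0,"ry":0,"rz":0,"claw":0},
    {"tx":0,"ty":0,"tz":0,"rx":0,"ry":0,"rz":0,"claw":0}
  ]
}}

```text
t: 10.15
ee_pos: [0.6029, 0.2431, 0.1179]
orientation: [0.757, 1.548, -0.581]
force: [-0.2, -0.4, 0.0]
finger_gap: 0.0003
```

```bash
python3 go.py .602 .243 .055; python3 - <<'E'
from h import *
p,d=grab_frame("scene");cv2.imwrite("pics/s4.png",cv2.resize(p[150:330,200:440],None,fx=3,fy=3))
E
```

```text
[[ 0.019  0.973  0.231]
 [-0.013  0.232 -0.973]
 [-1.     0.016  0.017]] 
 10.15 [0.6029 0.2431 0.1179] gp [0.6026 0.2434 0.1366] units [ 2.0971 -0.0644 -0.0377] [-0.1718 -0.3688  0.0422] [ 0.2092  0.4481  1.5057 -0.0177  1.1717  1.5531]
```

View pics/s4.png

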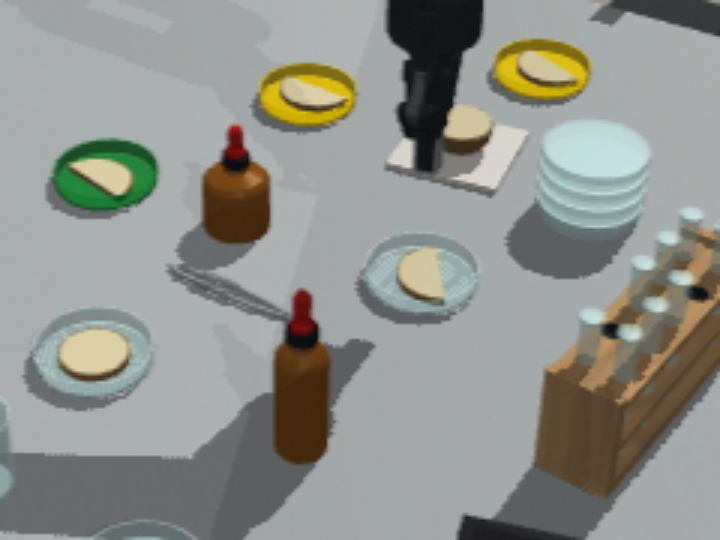

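The tips are over the clear half-moon dish, with clear space all round. Going down another 60 mm.

{"fn": "arm_command", "kwargs": {
  "plan": [
    {"tx":0.3,"ty":0,"tz":0,"rx":0,"ry":0,"rz":0,"claw":0},
    {"tx":0.4,"ty":0,"tz":0,"rx":0,"ry":0,"rz":0,"claw":0},
    {"tx":0.4,"ty":0,"tz":0,"rx":0,"ry":0,"rz":0,"claw":0},
    {"tx":0.4,"ty":0,"tz":0,"rx":0,"ry":0,"rz":0,"claw":0},
    {"tx":0.3,"ty":0,"tz":0,"rx":0,"ry":0,"rz":0,"claw":0},
    {"tx":0.15,"ty":0,"tz":0,"rx":0,"ry":0,"rz":0,"claw":0},
    {"tx":0,"ty":0,"tz":0,"rx":0,"ry":0,"rz":0,"claw":0},
    {"tx":0,"ty":0,"tz":0,"rx":0,"ry":0,"rz":0,"claw":0},
    {"tx":0,"ty":0,"tz":0,"rx":0,"ry":0,"rz":0,"claw":0},
    {"tx":0,"ty":0,"tz":0,"rx":0,"ry":0,"rz":0,"claw":0}
  ]
}}

```text
t: 11.2
ee_pos: [0.6067, 0.2431, 0.0579]
orientation: [0.901, 1.544, -0.436]
force: [-0.3, -0.1, -0.5]
finger_gap: -0.0001
```

```bash
python3 go.py .602 .243 .055; python3 - <<'E'
from h import *
p,d=grab_frame("scene");cv2.imwrite("pics/s5.png",cv2.resize(p[150:330,200:440],None,fx=3,fy=3))
E
```

```text
[[ 0.025  0.972  0.232]
 [-0.011  0.232 -0.973]
 [-1.     0.021  0.017]] 
 11.2 [0.6067 0.2431 0.0579] gp [0.6063 0.2433 0.0766] units [ 0.092  -0.1559 -0.0359] [-0.2555 -0.0565 -0.5167] [ 0.2079  0.5292  1.5254 -0.0187  1.0653  1.5535]
```

View pics/s5.png

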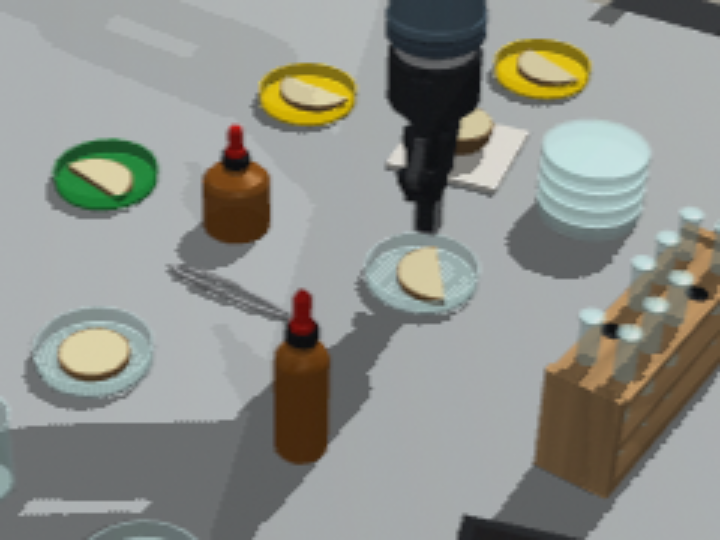

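{"fn": "arm_command", "kwargs": {
  "plan": [
    {"tx":0.15,"ty":-0.1,"tz":0,"rx":0,"ry":0,"rz":0,"claw":0},
    {"tx":0.1,"ty":0,"tz":0,"rx":0,"ry":0,"rz":0,"claw":0},
    {"tx":0,"ty":0,"tz":0,"rx":0,"ry":0,"rz":0,"claw":0},
    {"tx":0,"ty":0,"tz":0,"rx":0,"ry":0,"rz":0,"claw":0},
    {"tx":0,"ty":0,"tz":0,"rx":0,"ry":0,"rz":0,"claw":0},
    {"tx":0,"ty":0,"tz":0,"rx":0,"ry":0,"rz":0,"claw":0},
    {"tx":0,"ty":0,"tz":0,"rx":0,"ry":0,"rz":0,"claw":0},
    {"tx":0,"ty":0,"tz":0,"rx":0,"ry":0,"rz":0,"claw":0},
    {"tx":0,"ty":0,"tz":0,"rx":0,"ry":0,"rz":0,"claw":0},
    {"tx":0,"ty":0,"tz":0,"rx":0,"ry":0,"rz":0,"claw":0}
  ]
}}

```text
t: 12.25
ee_pos: [0.6045, 0.2424, 0.0509]
orientation: [0.943, 1.542, -0.393]
force: [0.1, 0.4, 0.7]
finger_gap: 0.0
```

{"fn": "arm_command", "kwargs": {
  "plan": [
    {"tx":0,"ty":0,"tz":0,"rx":0,"ry":0,"rz":0,"claw":0},
    {"tx":0,"ty":0,"tz":0,"rx":0,"ry":0,"rz":0,"claw":0},
    {"tx":0,"ty":0,"tz":0,"rx":0,"ry":0,"rz":0,"claw":0},
    {"tx":0,"ty":0,"tz":0,"rx":0,"ry":0,"rz":0,"claw":0},
    {"tx":0,"ty":0,"tz":0,"rx":0,"ry":0,"rz":0,"claw":0},
    {"tx":0,"ty":0,"tz":0,"rx":0,"ry":0,"rz":0,"claw":0},
    {"tx":0,"ty":0,"tz":0,"rx":0,"ry":0,"rz":0,"claw":0},
    {"tx":0,"ty":0,"tz":0,"rx":0,"ry":0,"rz":0,"claw":0},
    {"tx":0,"ty":0,"tz":0,"rx":0,"ry":0,"rz":0,"claw":0},
    {"tx":0,"ty":0,"tz":0,"rx":0,"ry":0,"rz":0,"claw":0}
  ]
}}

```text
t: 13.25
ee_pos: [0.6045, 0.2424, 0.0509]
orientation: [0.944, 1.542, -0.393]
force: [-0.2, -0.1, -0.8]
finger_gap: 0.0001
```

{"fn": "arm_command", "kwargs": {
  "plan": [
    {"tx":0,"ty":0,"tz":0,"rx":0,"ry":0,"rz":0,"claw":0},
    {"tx":0,"ty":0,"tz":0,"rx":0,"ry":0,"rz":0,"claw":0},
    {"tx":0,"ty":0,"tz":0,"rx":0,"ry":0,"rz":0,"claw":0},
    {"tx":0,"ty":0,"tz":0,"rx":0,"ry":0,"rz":0,"claw":0},
    {"tx":0,"ty":0,"tz":0,"rx":0,"ry":0,"rz":0,"claw":0},
    {"tx":0,"ty":0,"tz":0,"rx":0,"ry":0,"rz":0,"claw":0},
    {"tx":0,"ty":0,"tz":0,"rx":0,"ry":0,"rz":0,"claw":0},
    {"tx":0,"ty":0,"tz":0,"rx":0,"ry":0,"rz":0,"claw":0},
    {"tx":0,"ty":0,"tz":0,"rx":0,"ry":0,"rz":0,"claw":0},
    {"tx":0,"ty":0,"tz":0,"rx":0,"ry":0,"rz":0,"claw":0}
  ]
}}

```text
t: 14.25
ee_pos: [0.6045, 0.2424, 0.0509]
orientation: [0.945, 1.542, -0.392]
force: [-0.1, 0.2, 1.5]
finger_gap: 0.0002
```

```bash
python3 go.py .602 .243 .05; python3 - <<'E'
from h import *
p,d=grab_frame("scene");a=cv2.imread("pics/scene0.png");cv2.imwrite("pics/s6.png",p)
S=camera_model("scene")
for n in ("tall_bottle_top","wide_bottle_top","small_bottle_top","halfmoon_dish_piece","round_dish_piece","stick_dish_piece"):
    print(n,[[round(float(v)) for v in r["location"]] for r in mark_of(n,"scene")[:3]])
E
```

```text
[[ 0.027  0.972  0.232]
 [-0.011  0.232 -0.973]
 [-1.     0.023  0.017]] 
 14.25 [0.6045 0.2424 0.0509] gp [0.604  0.2426 0.0696] units [ 0.0266 -0.0768 -0.0387] [-0.0713  0.2316  1.4662] [ 0.2076  0.5335  1.5357 -0.0188  1.0486  1.5536]
tall_bottle_top [[299, 249]]
wide_bottle_top [[282, 192]]
small_bottle_top [[146, 325]]
halfmoon_dish_piece [[233, 207], [380, 170], [228, 265]]
round_dish_piece [[230, 266], [145, 323]]
stick_dish_piece [[251, 342]]
```

View pics/s6.png

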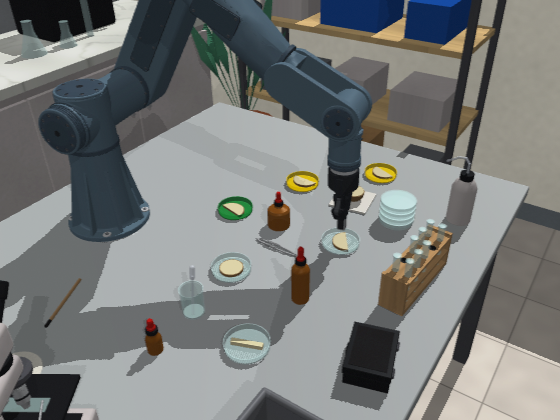

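The fingers hold over the half-moon dish at (340,241), and everything stands where it did in the first picture.

```bash
python3 -c "
from plant import *
print(finish_job()); print(get_obs()['ee_pos'])"
```

```text
the job is handed in; nothing more can be done
None
the job is handed in; nothing more can be done
```

With the fingers shut, I pointed at the tall iodine bottle, rose, crossed over, and pointed at the half-moon slice in the clear dish. The job was handed in at about 14.3 s with the arm still pointing at the slice; `finish_job` gave no verdict.

- **Tall bottle:** the grasp point was about 58 mm above the teat and about 2 mm off its axis, held still for over 2.5 s.
- **Half-moon slice:** the grasp point was about 61 mm above the slice and about 2 mm off its middle, held still for over 2.5 s.
- **Position checks:** the scene, top and wrist cameras agreed on both targets to about 5–10 mm.
- **Contact and movement:** the force readings were low, mostly under 1 N with a last reading of 1.5 N upward. I take these as noise, since the tips had over 30 mm of clearance. Comparing the scene picture before and after by eye, nothing had moved.

**Disagreements:**
- In the two scene pictures, the network never marked the clear half-moon dish; it reported the green and yellow look-alikes and, at the end, the round dish. I took its position from the image crops, backed by the network's hits on it in the top and wrist pictures.
- The first descent over the bottle ended 13 mm off and was corrected before the hold.

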